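# Refit the feed chute on a table-top grating mill

### The arm

A 6-joint arm with a two-finger parallel gripper is mounted at the origin on the work surface. World frame = base frame: x ahead of the robot, y to its left, z up, the work surface at z = 0. Lengths are in m, angles in rad, forces in N, time in s.
With the tool pointing down it reaches from about 0.3 to 0.875 m from the base axis. Payload 6.4 kg.
Tool frame: the origin (TCP) lies at the very end of the fingers, on their centre line; the grasp point (between the pads) lies 19 mm behind it; x points along the fingers, y is the direction in which the jaws open and shut, and the axes are right-handed (so a half turn about x gives the same grasp; the last joint's range is limited). The gripper opens to 85 mm and grips with 20 to 120 N. Pads are 22 mm wide; open, the fingers measure 114 mm over their backs; the gripper's body (76 mm by 85 mm) begins 54 mm behind the grasp point. The pads swing forward as they close: fully open they stand 13 mm farther back than shut.
Start: joints at [-1.518, 0.181, 1.607, -0, 1.354, -0.206], TCP at [0.147, -0.556, 0.231] pointing down, gripper open.
Joint ranges: [-2.99, 2.99], [-0.89, 2.07], [0.3, 2.58], [-1.14, 4.28], [0, 2.63], [-3.12, 3.12]. Speed limits (rad/s): [2.57, 2.57, 3.01, 3.14, 3.14, 3.14].

### API

Orientations are given as a rotation vector (axis times angle).
In Python, from rig import state, read_camera, close_job, finder gives the robot as it stands. The module is installed in compiled form; this text tells all that it offers.
- The arm moves only by the tool drive_tool, never from a script. Its argument "rows" is a list that holds one entry, the list of rows, each a list of 7 numbers: the shift along the tool's x, y, z in mm, then the turn, a rotation vector about the tool's x, y, z in rad, then the opening, from 0 (shut) to 1 (fully open). In form: [[[x, y, z, ax, ay, az, grip], ...]]. A call has 1 to 8 rows; each row shifts and turns the commanded pose from where the row before left it, along the tool's axes as they then stand; what a row does not reach is not made up. A row lasts 1/10 s, in which the tool goes at most 50 mm and 8.59 degrees, less where a joint would pass 70% of its speed; a pose out of reach is approached as far as the arm can. A call with a gripper value outside its range is refused whole. The fingers move at their own pace and stop on an object; "squeeze" is the grip in N (left out, the last holds). Time passes only in rows, so rows that do not move let the fingers close. It gives the time, the measured TCP pose, the force and the opening at its end, in the units of the state.
- state(): the state, without advancing time (a new reading comes with each control period).
- read_camera(name): name is "side" or "top"; returns a dict with "img" (400x640x3 uint8, red, green, blue), "vfov" (degrees; the focal length in pixels is half the picture's height over the tangent of half this angle, whatever the lens; pixels are square), "cx", "cy" (the principal point, pixels), "rvec" (rotation vector, rad) and "tvec" (3), from world to camera coordinates, as OpenCV has them. Camera axes: x right, y down, z forward; pixel columns grow to the right and rows downward; lengths in m; the calibration is good to about 2 mm. A picture is of the moment at which its call begins. There is no depth.
- close_job(): hands the job in, once; it reports no verdict.
Trained networks look in a picture, given as the dict that the camera call returned (one of the last four; its "shot" number tells which), for a name from the list of things; names that differ only in an ending like _2 or _b are one class to them, and where a whole thing is asked for, a point or a joint stands for the part that bears it (a point fixed in the world has none). Each returns a list of dicts, best first, with "conf" (0 to 1); they miss things now and then, are a little off and sometimes report something else, mostly with a low value. They report only what shows in the picture. A call takes as long as a camera call. They do not tell look-alikes from the thing itself.
- finder.look_for(picture, name): "box" ([left, top, width, height] in pixels, round what is visible of it).
The state is a dict: "clock": time; "q": joint angles; "joint_velocities": joint speeds; "effort": joint torques, N m; "position": TCP position; "eef_rot": TCP orientation; "ft_force": force on the tool from outside, world axes, zero at the start; "moment": the same for the moment, N m; "gripper_width": finger opening in m.
Only numpy, scipy, OpenCV 4.12 (cv2) and the standard library are available. Lean on these libraries where they do the work, as an engineer would, in place of code of your own. Each camera call takes 0.05 s, during which the arm holds its last target.

### The job

The grating mill's feed chute has been washed and lies on the drying mat: set it back on the mill, feeling lightly with its flange for the two studs until both holes drop over them and the flange lies fully home, flush on the deck. Never lean hard on it: a light hand is enough. Then swing the turn latch over the end of the flange, all the way to its stop, and leave the other things where they are.

Things in the scene. Friction and masses are not known exactly. Their poses are not given: they have to be found in the camera images.
- chute_center (a point): Feed chute (loose, steel, 0.4 kg), flat on a 4 mm mat: flange 90 (its x) x 160 (y) x 6 mm; on its middle an upright open rectangular tube, outside 44 (x) x 64 mm (y), rim 81 mm above the flange's underside. Two through holes, 10 (x) x 13 mm (y), on its y axis, 48 mm either side of the middle. Point: centre, 40.5 mm above the underside. Grip the tube's wide faces, 44 mm apart along x. Fits either way round.
- mill: Table-top grating mill (fixed). Origin: centre of its underside on the counter. Outlet and catch pan at its front (-x), motor on -y, latch on +y. Its flat level deck, 184 (x) x 236 mm (y), is 120 mm above the counter, with a drum opening 18 x 54 mm in the middle. Seated chute: parallel to the mill, flange flat on the deck, centre at y = 0, 160.5 mm above the counter, x equal to the studs' x.
- deck_mid (a point): Middle of the deck's top, axes as the mill. Two upright steel studs, 8 mm in diameter with a 1 mm chamfer on top, rise 14 mm above the deck at y = +48 and -48 mm, through slots along x. One slide carries both, clamped wherever the feed was last set: their common x lies anywhere from -14 to +14 mm and is not measured. The clamp holds against light pushing.
- latch (a joint): Turn latch: flat bar on an upright pivot at x = 0, y = +104 mm of the mill, underside 8 mm above the deck (2 mm over a seated flange). Rad, counter-clockwise from above: about 0 open (42 mm nose to the mill's -x, tail with peg to +x); 1.571 closed, at its stop (nose to -y, over the flange's end; tail to +y). An unseated flange blocks it. Stiff (2 to 3 N at the peg); stays where left.
- latch_grip (a point): The latch's grip peg: upright round steel peg 12 mm in diameter on the tail, 45 mm from the pivot, from 14 to 50 mm above the deck. This point is on its axis, 34 mm above the deck.
- pusher_mid (a point): Bystander on the mat: white plastic pusher standing upright, 31 x 51 mm, 117 mm tall; point at half height.
- drum_mid (a point): Bystander on the mat: spare steel grating drum standing on end, 58 mm in diameter, 56 mm tall; point at half height.
- tub_mid (a point): Bystander: closed white tub with grey lid, 115 x 90 mm, 60 mm tall; point at half height.
- bowl_rim (a point): Bystander: blue bowl, 120 mm across, 60 mm tall; point at the centre of its mouth.
- jar_mid (a point): Bystander: closed glass jar, 72 mm in diameter, 95 mm tall; point at half height.
- mug_rim (a point): Bystander: black mug, 80 mm across, 95 mm tall; point at the centre of its mouth.
- spatula_grip (a point): Bystander: spatula with black handle, 260 mm long, lying flat; point on its handle.
Things that resemble listed ones, but are neither listed nor needed, are in the scene too. What is shaped like the part that bears chute_center but yellow is not meant.

How it is judged:
By the outcome, as a careful person would: the job done as asked, in the order asked, and still so for the second after the job is handed in, with the robot touching nothing.
It also fails if it takes over 72 s, if anything falls off the work surface, if the arm or the gripper's body presses on something with over 40 N, if the wrist force passes 120 N, or if a joint passes its speed limit or range.

## Working session

There is one attempt and no reset: what is moved stays moved. The work goes in short steps, Python scripts to look and compute and a tool call to move; the robot and the scene stay as the last step left them, time stands still between calls to the robot, and variables do not carry over. Pictures are saved under pics/ and viewed, and the job is handed in when it is done.

Besides the shell and the picture viewer there is one more tool, called after "Call:" as name([rows], argument=value, ...), one row to a line, values as JSON. drive_tool: Moves the arm, as the interface text tells. Its arguments: {"type":"object","properties":{"rows":{"type":"array"},"squeeze":{"type":"number"}},"required":["rows"]}

```bash
mkdir -p pics; ls; python3 - <<'E'
from rig import state, read_camera, finder
import cv2,json
s=state(); print({k:v for k,v in s.items()})
for n in ("side","top"):
    p=read_camera(n); cv2.imwrite(f"pics/{n}0.png",cv2.cvtColor(p["img"],cv2.COLOR_RGB2BGR))
    print(n,{k:v for k,v in p.items() if k!="img"})
    for nm in ("chute_center","mill","latch","latch_grip","pusher_mid","drum_mid"):
        print(nm,[(d["box"],round(d["conf"],2)) for d in finder.look_for(p,nm)])
E
```

```text
pics
{'clock': 0.0, 'q': array([-1.51831907e+00,  1.81538798e-01,  1.60800941e+00, -4.14638027e-07,
        1.35379771e+00, -2.06290376e-01]), 'joint_velocities': array([-1.77211033e-03, -6.89901327e-05, -4.18168258e-04,  9.42702911e-04,
        1.34251306e-03,  2.90217648e-04]), 'effort': array([-2.05703691e-03, -4.44880199e+01, -3.51337588e+01, -5.76028069e-04,
        8.98654311e-03, -1.12166822e-05]), 'position': array([ 0.14712895, -0.5552865 ,  0.23038474]), 'eef_rot': array([ 2.08433595,  0.27301311, -2.08405368]), 'ft_force': array([-0.10826158,  0.00699739,  0.57466428]), 'moment': array([0.0022543 , 0.00863968, 0.01954623]), 'gripper_width': 0.08564514553979972}
side {'vfov': 52.48707297977188, 'cx': 313.07939658514545, 'cy': 200.8288171647703, 'rvec': array([ 0.81228828, -2.4438095 ,  1.23124216]), 'tvec': array([0.46040359, 0.26919742, 1.2792841 ]), 'shot': 1}
chute_center [([327.1, 170.1, 40.5, 32.0], 0.66), ([391.5, 198.8, 43.7, 13.8], 0.57)]
mill [([223.9, 199.0, 114.6, 91.5], 0.68)]
latch []
latch_grip [([234.4, 229.0, 28.9, 19.4], 0.49), ([290.4, 183.1, 15.4, 23.6], 0.41), ([330.0, 209.2, 34.2, 36.5], 0.38)]
pusher_mid [([327.0, 144.0, 13.9, 27.4], 0.51)]
drum_mid [([309.5, 165.7, 14.4, 20.5], 0.65)]
top {'vfov': 49.308073610189375, 'cx': 320.8486491793469, 'cy': 191.08314285246163, 'rvec': array([ 2.13481472, -2.16459435,  0.13772358]), 'tvec': array([0.07232792, 0.58646658, 1.29694431]), 'shot': 2}
chute_center [([426.7, 254.5, 38.1, 57.8], 0.9), ([385.0, 179.6, 58.1, 40.6], 0.84), ([441.0, 134.6, 26.0, 23.9], 0.7)]
mill [([214.9, 150.8, 107.3, 120.3], 0.63)]
latch [([215.4, 175.3, 13.3, 34.7], 0.55)]
latch_grip [([215.4, 176.2, 11.8, 34.6], 0.67)]
pusher_mid [([442.8, 134.9, 22.3, 22.0], 0.68)]
drum_mid [([217.8, 154.3, 106.1, 114.9], 0.38), ([327.4, 225.6, 30.2, 39.7], 0.15)]
```

View pics/top0.png

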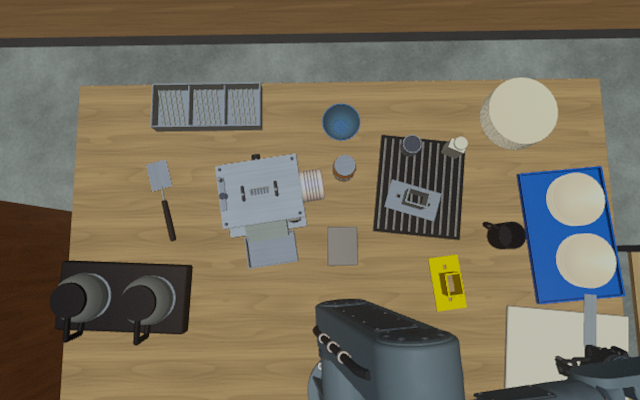

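View pics/side0.png

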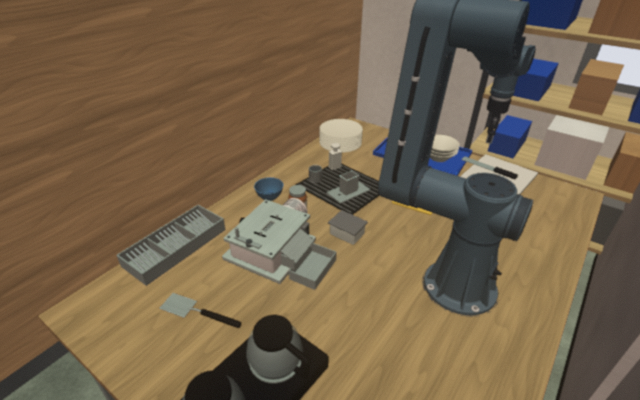

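```bash
python3 - <<'E'
import cv2
a=cv2.imread("pics/top0.png")
cv2.imwrite("pics/t1.png",cv2.resize(a[130:330,370:520],None,fx=4,fy=4,interpolation=cv2.INTER_CUBIC)[:, :][:800].copy()[0:800:1])
cv2.imwrite("pics/t1.png",cv2.resize(a[140:330,370:520],None,fx=3.1,fy=3.1,interpolation=cv2.INTER_CUBIC))
cv2.imwrite("pics/t2.png",cv2.resize(a[140:290,200:350],None,fx=4,fy=4,interpolation=cv2.INTER_CUBIC))
b=cv2.imread("pics/side0.png")
cv2.imwrite("pics/s1.png",cv2.resize(b[130:300,220:440],None,fx=3.5,fy=3.5,interpolation=cv2.INTER_CUBIC))
E
```

```text
(no output)
```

View pics/t1.png

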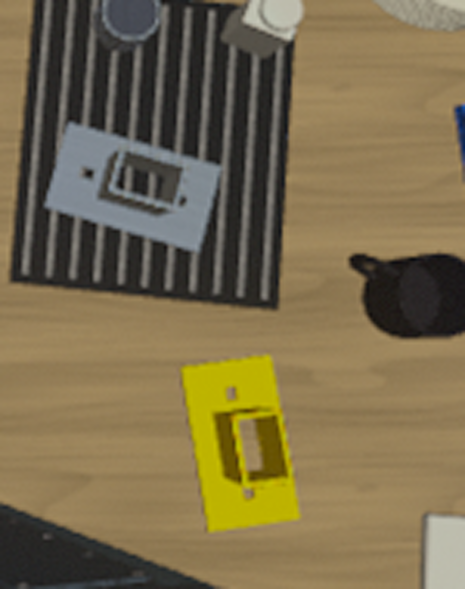

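View pics/t2.png

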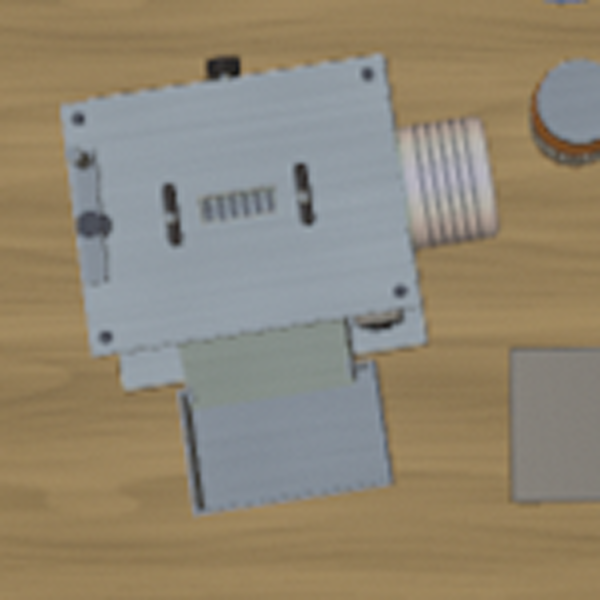

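View pics/s1.png

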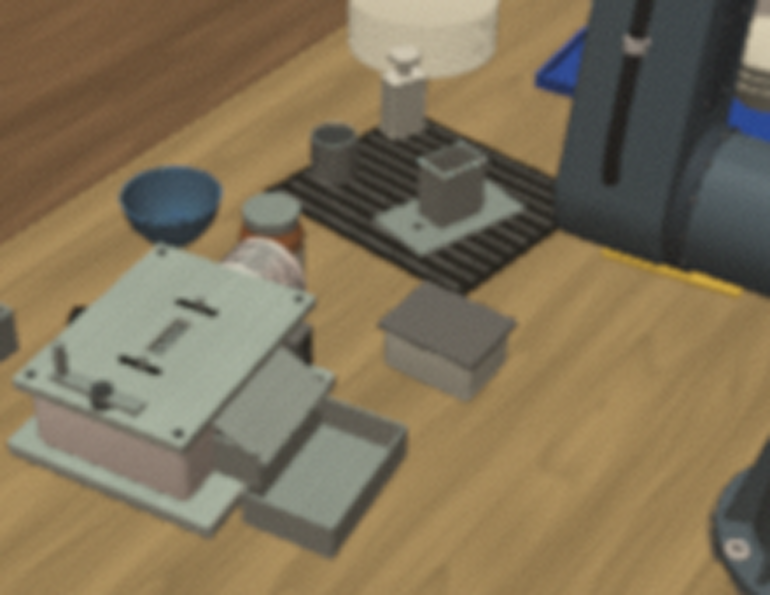

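Candidates for the chute: the grey steel one on the striped mat at top (413,199), side (347,185); the yellow look-alike at top (447,283). I take the grey one on the mat, since the yellow one is excluded; the crop confirms it has a steel tube and flange with two holes. In the mill crop, the latch is open on its left side (pivot near top (223,196), peg near (221,179)). The two slots are near (243,193) and (276,189), with a stud glint in each.

```bash
cat > h.py <<'E'
import numpy as np, cv2
from scipy.optimize import least_squares
from scipy.ndimage import map_coordinates
from scipy.spatial.transform import Rotation as R
def cam(p):
    f=p["img"].shape[0]/2/np.tan(np.radians(p["vfov"]/2))
    K=np.array([[f,0,p["cx"]],[0,f,p["cy"]],[0,0,1]])
    return K,np.array(p["rvec"],float),np.array(p["tvec"],float)
def proj(p,X):
    K,r,t=cam(p); return cv2.projectPoints(np.atleast_2d(np.array(X,float)),r,t,K,None)[0][:,0]
def unproj(p,uv,z):
    K,r,t=cam(p); M=R.from_rotvec(r).as_matrix()
    uv=np.atleast_2d(uv); d=np.c_[uv,np.ones(len(uv))]@np.linalg.inv(K).T@M
    c=-M.T@t; return c+d*((z-c[2])/d[:,2])[:,None]
def rect(pose,sx,sy,z,cx=0,cy=0):
    x,y,a=pose; c,s=np.cos(a),np.sin(a)
    P=np.array([[sx,sy],[-sx,sy],[-sx,-sy],[sx,-sy]])/2+[cx,cy]
    return np.c_[P@np.array([[c,s],[-s,c]])+[x,y],np.full(4,z)]
def fit(pics,pose,rects,w=4,it=15,skip=()):
    """rects: (sx,sy,z). edge fit"""
    pose=np.array(pose,float)
    for k in range(it):
        ww=max(w*0.8**k,1.8); obs=[]
        for pi,p in enumerate(pics):
            g=cv2.GaussianBlur(p["img"].astype(np.float32),(0,0),0.7)
            for ri,(sx,sy,z) in enumerate(rects):
                C=rect(pose,sx,sy,z)
                for e in range(4):
                    if (pi,ri,e) in skip: continue
                    for f in np.linspace(.1,.9,25):
                        def q(po): 
                            D=rect(po,sx,sy,z); return proj(p,D[e]*(1-f)+D[(e+1)%4]*f)[0]
                        a,b=proj(p,[C[e],C[(e+1)%4]]); n=np.array([-(b-a)[1],(b-a)[0]]); n/=np.linalg.norm(n)
                        u=q(pose); t=np.arange(-ww,ww+.01,.2); s=u+t[:,None]*n
                        v=np.stack([map_coordinates(g[...,c],[s[:,1],s[:,0]],order=1) for c in range(3)],1)
                        d=np.linalg.norm(v[5:]-v[:-5],axis=1); tt=(t[5:]+t[:-5])/2
                        i=d.argmax()
                        if d[i]<12: continue
                        m=np.abs(tt-tt[i])<0.7; obs.append((q,n,u+n*(d[m]*tt[m]).sum()/d[m].sum()))
        r=least_squares(lambda po:[n@(q(po)-o) for q,n,o in obs],pose,loss="soft_l1",f_scale=.3)
        pose=r.x
    res=np.array([n@(q(pose)-o) for q,n,o in obs])
    return pose,len(obs),np.sqrt(np.median(res**2))
def draw(p,polys,name,box,s):
    im=cv2.cvtColor(p["img"],cv2.COLOR_RGB2BGR); x0,y0,x1,y1=box
    im=cv2.resize(im[y0:y1,x0:x1],None,fx=s,fy=s,interpolation=cv2.INTER_CUBIC)
    for P in polys:
        q=((proj(p,P)-[x0,y0]+.5)*s-.5)
        cv2.polylines(im,[np.round(q).astype(np.int32)],True,(0,0,255),1)
    cv2.imwrite(name,im)
E
cat > m0.py <<'E'
from h import *
from rig import read_camera
t=read_camera("top"); s=read_camera("side")
def init(pts,z,t,d):
    P=unproj(t,pts,z)[:,:2]; c=P.mean(0); return [c[0],c[1]],P
c,P=init(np.array([[70,123],[220,165],[198,250],[45,207]])/3.1+[370,140],.01,t,0)
print(c,P)
# y axis (long) along 45->198 direction
v=P[2]-P[3]; ay=np.arctan2(v[1],v[0]); ch0=[*c,ay-np.pi/2]
if abs(ch0[2])>np.pi/2: ch0[2]+=np.pi
m,P=init(np.array([[62,105],[385,55],[417,308],[92,355]])/4+[200,140],.12,t,0)
v=P[0]-P[1]; ml0=[*m,np.arctan2(v[1],v[0])-np.pi/2]
print(ch0,ml0)
for pics in ([t],[s],[t,s]):
    chs=[(.090,.160,.010)]
    ch=fit(pics,ch0,chs); ml=fit(pics,ml0,[(.184,.236,.120)])
    print("chute",ch[0].round(4),ch[1:], "mill",ml[0].round(4),ml[1:])
np.savez("m0.npz",ch=ch[0],ml=ml[0])
ch,ml=ch[0],ml[0]
polys=[rect(ch,.09,.16,.01),rect(ch,.044,.064,.085),rect(ml,.184,.236,.12)]
polys+=[rect(ml,.008,.008,.134,0,yy) for yy in(.048,-.048)]
draw(t,polys,"pics/m0t.png",(200,140,460,260),3)
draw(s,polys,"pics/m0s.png",(220,160,400,280),4)
E
python3 m0.py
```

```text
[np.float64(0.5591461378177855), np.float64(-0.22277736327854591)] [[ 0.62430474 -0.16155862]
 [ 0.57923663 -0.31118833]
 [ 0.4938564  -0.28492954]
 [ 0.53918677 -0.13343296]]
[np.float64(0.5591461378177855), np.float64(-0.22277736327854591), np.float64(-0.29073840358270253)] [np.float64(0.5789885311977514), np.float64(0.2399072777124937), np.float64(0.14201095530200858)]
chute [-0.8079  0.1452 -1.3504] (0, np.float64(nan)) mill [3.8518930e+02 1.9913336e+03 8.6620000e-01] (0, np.float64(nan))
chute [ 0.6156 -0.4344  0.8794] (48, np.float64(1.502633985369925)) mill [-0.2802 -0.66   -0.3843] (24, np.float64(1.4101501013472006))
chute [-0.1027  0.0716 -0.8676] (22, np.float64(1.1699702116623119)) mill [-0.2666 -1.3385  0.2115] (30, np.float64(0.0951287086304857))
  return _methods._mean(a, axis=axis, dtype=dtype,
  ret = ret.dtype.type(ret / rcount)
```

```bash
sed -i 's/def q(po): /def q(po,p=p,e=e,f=f,sx=sx,sy=sy,z=z):/' h.py; python3 m0.py | tail -4
```

```text
[np.float64(0.5591461378177855), np.float64(-0.22277736327854591), np.float64(-0.29073840358270253)] [np.float64(0.5789885311977514), np.float64(0.2399072777124937), np.float64(0.14201095530200858)]
chute [ 0.5601 -0.2207 -0.3006] (100, np.float64(0.27829186313082294)) mill [0.5814 0.2418 0.1407] (97, np.float64(0.27324174773646515))
chute [ 0.5603 -0.2208 -0.2893] (93, np.float64(0.3494369186124096)) mill [0.5811 0.2397 0.1409] (98, np.float64(0.11899738367460376))
chute [ 0.5602 -0.2208 -0.2993] (193, np.float64(0.30013635096783003)) mill [0.5812 0.2409 0.1404] (195, np.float64(0.2674892347162237))
```

View pics/m0t.png

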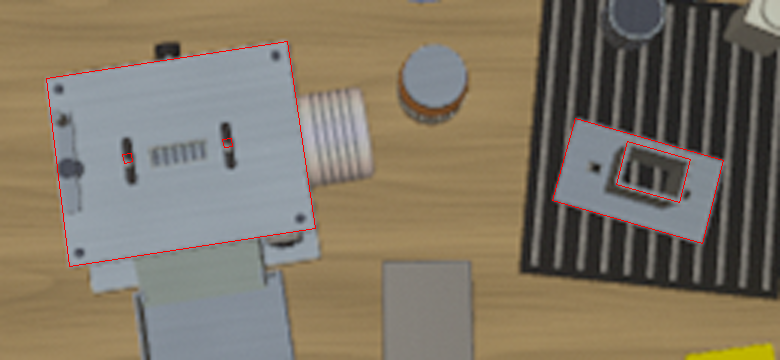

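View pics/m0s.png

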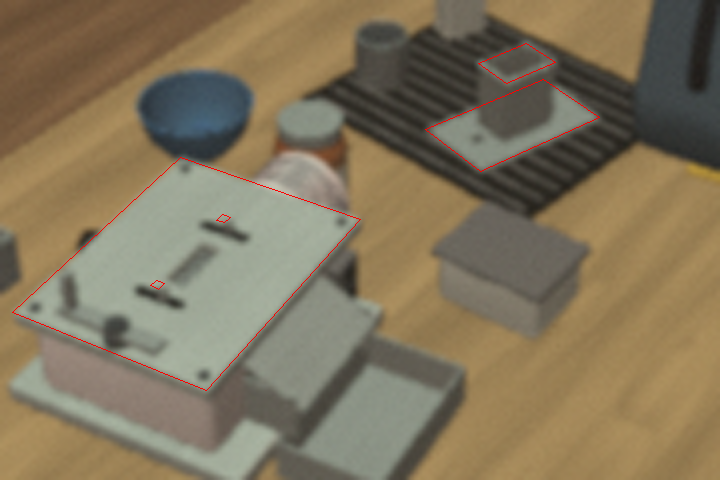

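```bash
cat > st.py <<'E'
from h import *
from rig import read_camera
ml=np.load("m0.npz")["ml"]
for n,b,s in (("top",(232,170,292,212),13),("side",(240,208,290,240),15)):
    p=read_camera(n); im=cv2.cvtColor(p["img"],cv2.COLOR_RGB2BGR); x0,y0,x1,y1=b
    im=cv2.resize(im[y0:y1,x0:x1],None,fx=s,fy=s,interpolation=cv2.INTER_CUBIC)
    for yy in(.048,-.048):
        for xx in np.arange(-.014,.0141,.007):
            for z,col in((.134,(0,0,255)),(.12,(0,255,0))):
                P=rect(ml,.0001,.0001,z,xx,yy).mean(0)
                q=(proj(p,P)[0]-[x0,y0]+.5)*s-.5
                cv2.circle(im,tuple(np.round(q).astype(int)),3 if xx>-.001 else 2,col,-1 if xx>=0 else 1)
    cv2.imwrite(f"pics/st_{n}.png",im)
E
python3 st.py
```

```text
(no output)
```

View pics/st_top.png

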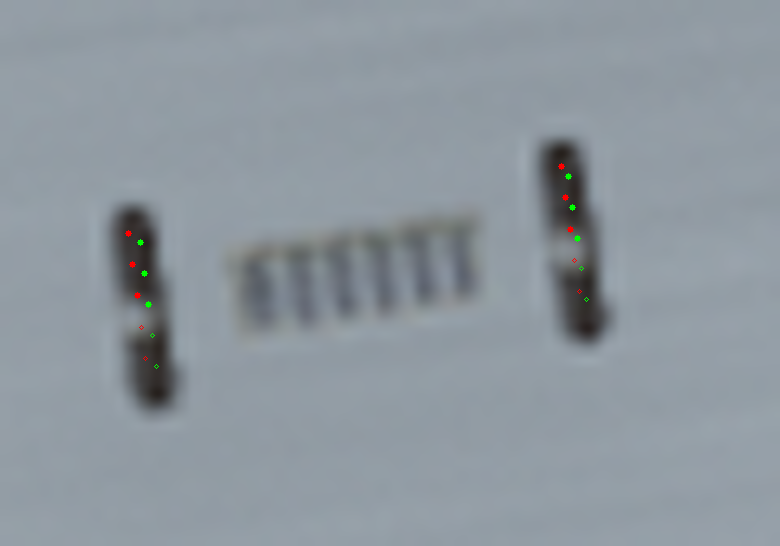

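View pics/st_side.png

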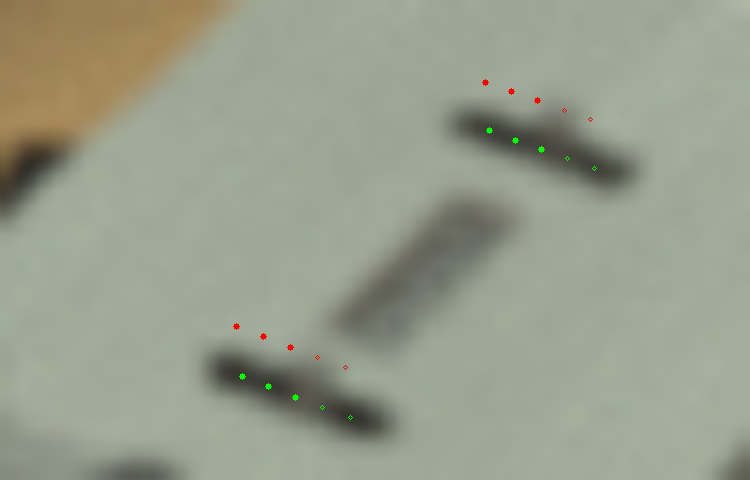

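Studs: the glints in the top crop sit at about (140,320) and (570,250), a bit below the x=0 marks. The side view agrees, so the studs' x is about -5.5 mm, good to 1.5 mm or so. Next I plan the grasp.

```bash
cat > plan.py <<'E'
from h import *
from rig import state
np.set_printoptions(suppress=True,precision=4)
def tgt(pos,jawyaw,s=None,tilt=True):
    """tool x down, tool y along jawyaw (world) ; nearest half turn. prints shift in tool axes(mm) & rotvec"""
    s=s or state(); A=R.from_rotvec(s["eef_rot"]); M=A.as_matrix()
    best=None
    for k in(0,np.pi):
        y=np.array([np.cos(jawyaw+k),np.sin(jawyaw+k),0]); x=np.array([0,0,-1.])
        T=np.c_[x,y,np.cross(x,y)]
        rv=(A.inv()*R.from_matrix(T)).as_rotvec()
        if best is None or np.linalg.norm(rv)<np.linalg.norm(best): best=rv
    d=M.T@(np.array(pos)-s["position"])*1000
    print("clock",round(s["clock"],2),"pos",s["position"],"q",s["q"],"F",s["ft_force"],"w",s["gripper_width"])
    print("tool y world",M[:,1]); print("shift",d.round(2),"rotvec",best.round(4))
    return d,best
E
python3 -c "
from plan import *
from rig import read_camera,finder
ch=np.load('m0.npz')['ch']; tgt([ch[0],ch[1],.17],ch[2]); tgt([ch[0],ch[1],.041],ch[2])
p=read_camera('top')
for n in('pusher_mid','drum_mid'):
    for d in finder.look_for(p,n)[:2]:
        b=d['box'];print(n,d['conf'],unproj(p,[[b[0]+b[2]/2,b[1]+b[3]/2]],.05))
"
```

```text
clock 1.0 pos [ 0.1471 -0.5559  0.2313] q [-1.5184  0.1808  1.607   0.      1.3538 -0.2063] F [ 0.413  -0.1277 -0.0784] w 0.08523802983104539
tool y world [ 0.2558 -0.9667 -0.    ]
shift [  61.3 -218.3 -485. ] rotvec [-1.0128 -0.      0.    ]
clock 1.0 pos [ 0.1471 -0.5559  0.2313] q [-1.5184  0.1808  1.607   0.      1.3538 -0.2063] F [ 0.413  -0.1277 -0.0784] w 0.08523802983104539
tool y world [ 0.2558 -0.9667 -0.    ]
shift [ 190.3 -218.3 -485. ] rotvec [-1.0128 -0.      0.    ]
pusher_mid 0.84 [[ 0.7218 -0.3448  0.05  ]]
```

Call:
drive_tool([
  [[0,-20,-44,0,0,0,1],[0,-20,-44,0,0,0,1],[0,-20,-44,0,0,0,1],[0,-20,-44,0,0,0,1],[0,-20,-44,0,0,0,1],[0,-20,-44,0,0,0,1],[0,-20,-44,0,0,0,1],[0,-20,-44,0,0,0,1]],
], squeeze=40)

```text
clock: 1.95
position: [0.4479, -0.3097, 0.2316]
eef_rot: [2.084, 0.27, -2.083]
ft_force: [-0.2, 0.1, -0.2]
gripper_width: 0.0855
```

Call:
drive_tool([
  [[0,-29,-67,0,0,0,1],[0,-29,-66,0,0,0,1],[0,0,0,-0.145,0,0,1],[0,0,0,-0.145,0,0,1],[0,0,0,-0.145,0,0,1],[0,0,0,-0.145,0,0,1],[0,0,0,-0.145,0,0,1],[0,0,0,-0.143,0,0,1]],
])

```text
clock: 2.75
position: [0.5249, -0.249, 0.2313]
eef_rot: [1.524, 0.969, -1.524]
ft_force: [-0.4, -0.5, 0.2]
gripper_width: 0.0857
```

```bash
python3 -c "
from plan import *
ch=np.load('m0.npz')['ch']; tgt([ch[0],ch[1],.10],ch[2]); tgt([ch[0],ch[1],.041],ch[2])"
```

```text
clock 2.75 pos [ 0.5249 -0.249   0.2313] q [-0.6471  0.1939  1.5917 -0.      1.356  -0.2091] F [-0.3506 -0.5468  0.2235] w 0.08567361769700642
tool y world [ 0.9056 -0.4241 -0.0001]
shift [131.26  19.97 -40.51] rotvec [-0.1387  0.      0.0001]
clock 2.75 pos [ 0.5249 -0.249   0.2313] q [-0.6471  0.1939  1.5917 -0.      1.356  -0.2091] F [-0.3506 -0.5468  0.2235] w 0.08567361769700642
tool y world [ 0.9056 -0.4241 -0.0001]
shift [190.26  19.97 -40.51] rotvec [-0.1387  0.      0.0001]
```

Call:
drive_tool([
  [[0,20,-40.5,0,0,0,1],[0,0,0,-0.1387,0,0,1],[45,0,0,0,0,0,1],[45,0,0,0,0,0,1],[20,0,0,0,0,0,1],[0,0,0,0,0,0,1]],
])

```text
clock: 3.35
position: [0.5578, -0.2194, 0.1171]
eef_rot: [1.43, 1.057, -1.435]
ft_force: [-0.1, 0.5, -0.7]
gripper_width: 0.0855
```

```bash
python3 -c "
from plan import *
from rig import read_camera
ch=np.load('m0.npz')['ch']; tgt([ch[0],ch[1],.041],ch[2])
p=read_camera('side'); draw(p,[rect(ch,.09,.16,.01),rect(ch,.044,.064,.085)],'pics/g0.png',(280,110,440,230),5)
print(p['shot'])
"
```

```text
clock 3.35 pos [ 0.5578 -0.2194  0.1171] q [-0.5726  0.3613  1.6282  0.      1.16   -0.2673] F [-0.0683  0.5304 -0.6676] w 0.08550739954277654
tool y world [ 0.9537 -0.3006 -0.0076]
shift [76.12  3.25  0.75] rotvec [-0.006  -0.0021  0.0076]
10
```

View pics/g0.png

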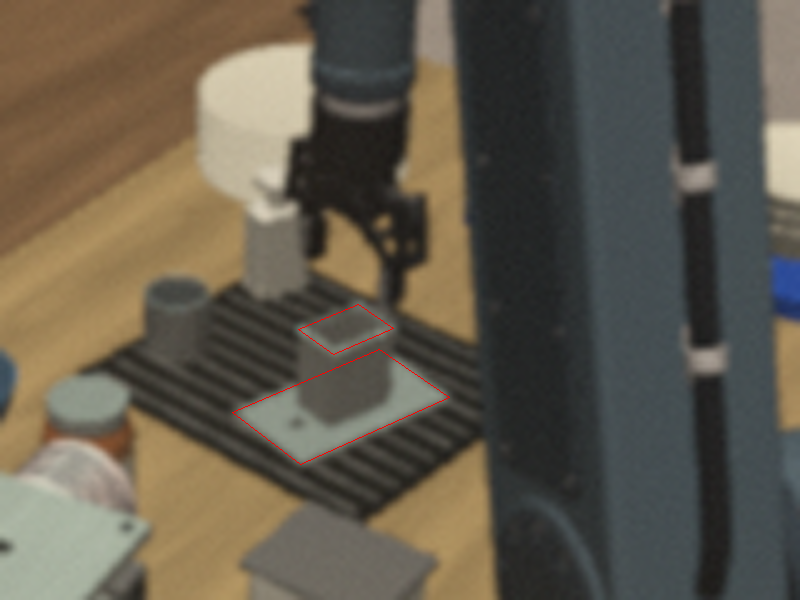

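The gripper stands above the tube, jaws either side of the rim (rim at about (345,330) in the crop, matching the fit). I go down in smaller steps.

Call:
drive_tool([
  [[30,3,0.7,-0.006,0,0,1],[25,0,0,0,0,0,1],[10,0,0,0,0,0,1],[0,0,0,0,0,0,1],[0,0,0,0,0,0,1]],
])

```text
clock: 3.9
position: [0.5641, -0.2233, 0.0582]
eef_rot: [1.426, 1.05, -1.425]
ft_force: [0.6, 0.4, -0.5]
gripper_width: 0.0853
```

```bash
python3 -c "
from plan import *
ch=np.load('m0.npz')['ch']; tgt([ch[0],ch[1],.043],ch[2])"
```

```text
clock 3.9 pos [ 0.5641 -0.2233  0.0582] q [-0.5723  0.4511  1.6418  0.      1.046  -0.273 ] F [ 0.5951  0.358  -0.515 ] w 0.08534640663694595
tool y world [ 0.9555 -0.2949  0.0026]
shift [15.14 -4.61 -1.29] rotvec [-0.      0.0007 -0.0026]
```

Call:
drive_tool([
  [[8,-4,-1,0,0,0,1],[6,0,0,0,0,-0.002,1],[0,0,0,0,0,0,1],[0,0,0,0,0,0,1],[0,0,0,0,0,0,1]],
])

```text
clock: 4.4
position: [0.5597, -0.2206, 0.0425]
eef_rot: [1.426, 1.054, -1.427]
ft_force: [0.0, 0.5, 0.2]
gripper_width: 0.0853
```

```bash
python3 -c "
from plan import *
ch=np.load('m0.npz')['ch']; tgt([ch[0],ch[1],.043],ch[2])"
```

```text
clock 4.4 pos [ 0.5597 -0.2206  0.0425] q [-0.5722  0.4679  1.6562 -0.0006  1.0191 -0.2726] F [0.0267 0.459  0.1736] w 0.08530839055345875
tool y world [ 0.9555 -0.2948 -0.0016]
shift [-0.49  0.53  0.03] rotvec [0.     0.0001 0.0016]
```

Aligned within 0.6 mm. I close the gripper.

Call:
drive_tool([
  [[0,0,0,0,0,0,0],[0,0,0,0,0,0,0],[0,0,0,0,0,0,0],[0,0,0,0,0,0,0],[0,0,0,0,0,0,0],[0,0,0,0,0,0,0]],
], squeeze=40)

```text
clock: 5.0
position: [0.5598, -0.2207, 0.0426]
eef_rot: [1.426, 1.053, -1.427]
ft_force: [1.1, -0.9, 2.1]
gripper_width: 0.0437
```

Call:
drive_tool([
  [[-5,0,0,0,0,0,0],[-25,0,0,0,0,0,0],[-40,0,0,0,0,0,0],[-40,0,0,0,0,0,0],[-40,0,0,0,0,0,0],[0,0,0,0,0,0,0],[0,0,0,0,0,0,0],[0,0,0,0,0,0,0]],
])

```text
clock: 5.8
position: [0.5583, -0.2196, 0.1899]
eef_rot: [1.425, 1.058, -1.43]
ft_force: [-0.2, -0.2, -3.7]
gripper_width: 0.0435
```

```bash
python3 -c "
from plan import *
from rig import read_camera
ml=np.load('m0.npz')['ml']
c,s_=np.cos(ml[2]),np.sin(ml[2]); x=-.0055
P=[ml[0]+c*x,ml[1]+s_*x]; print(P); tgt([*P,.192],ml[2])
p=read_camera('side'); draw(p,[],'pics/g1.png',(260,80,440,200),4)
p=read_camera('top'); draw(p,[],'pics/g1t.png',(320,130,500,270),4)
"
```

```text
[np.float64(0.5758020494823568), np.float64(0.24009268042811602)]
clock 5.8 pos [ 0.5583 -0.2196  0.1899] q [-0.5721  0.278   1.5762 -0.0006  1.2937 -0.2727] F [-0.1675 -0.232  -3.72  ] w 0.043523468668968106
tool y world [ 0.9555 -0.2948 -0.0062]
shift [  -0.82 -118.83 -444.44] rotvec [-0.4397 -0.0025  0.0059]
```

View pics/g1.png

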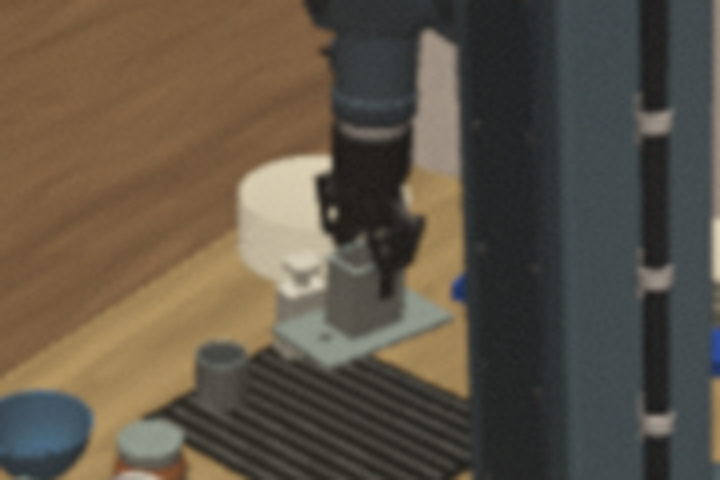

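View pics/g1t.png

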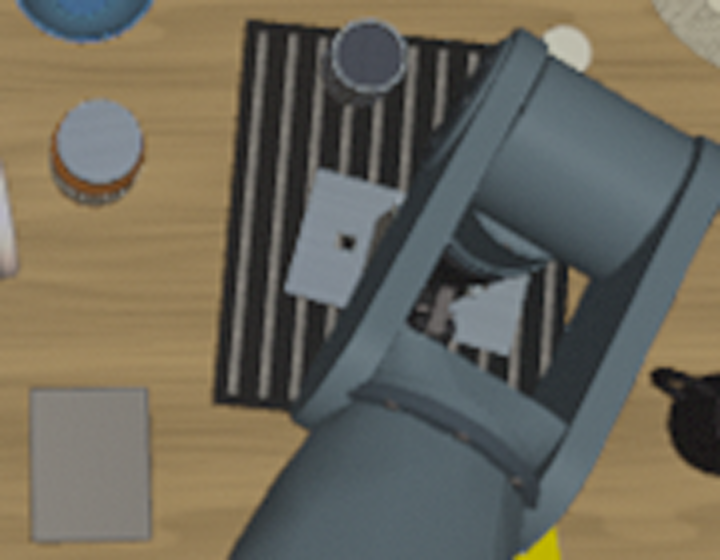

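The chute is held level about 15 cm up (width 43.5 mm; the force shows its 3.7 N weight). I carry it to the mill.

Call:
drive_tool([
  [[-20,-11,-40,0,0,0,0],[-20,-11,-40,0,0,0,0],[0,-11,-40,0,0,0,0],[0,-11,-40,0,0,0,0],[0,-11,-40,0,0,0,0],[0,-11,-40,0,0,0,0],[0,-11,-40,0,0,0,0],[0,-11,-40,0,0,0,0]],
])

```text
clock: 6.7
position: [0.5691, 0.1128, 0.2307]
eef_rot: [1.424, 1.056, -1.43]
ft_force: [0.6, 0.3, -2.7]
gripper_width: 0.0437
```

Call:
drive_tool([
  [[0,-11,-40,0,0,0,0],[0,-11,-40,0,0,0,0],[0,-8,-44,0,0,0,0],[0,0,0,-0.147,0,0,0],[0,0,0,-0.147,0,0,0],[0,0,0,-0.146,0,0,0],[0,0,0,0,0,0,0],[0,0,0,0,0,0,0]],
])

```text
clock: 7.5
position: [0.5774, 0.2383, 0.2312]
eef_rot: [1.106, 1.274, -1.111]
ft_force: [-0.2, 0.4, -3.0]
gripper_width: 0.0432
```

Call:
drive_tool([
  [[0,0,0,0,0,0,0],[0,0,0,0,0,0,0]],
])

```text
clock: 7.7
position: [0.5779, 0.2383, 0.2322]
eef_rot: [1.106, 1.274, -1.108]
ft_force: [0.3, 0.4, -2.2]
gripper_width: 0.0431
```

```bash
python3 -c "
from plan import *
from rig import read_camera
ml=np.load('m0.npz')['ml']
c,s_=np.cos(ml[2]),np.sin(ml[2]); x=-.0055
P=[ml[0]+c*x,ml[1]+s_*x]; print(P); tgt([*P,.182],ml[2])
p=read_camera('side'); draw(p,[],'pics/g2.png',(200,120,380,260),4)
"
```

```text
[np.float64(0.5758020494823568), np.float64(0.24009268042811602)]
clock 7.7 pos [0.5779 0.2383 0.2322] q [0.201  0.2912 1.4714 0.001  1.3812 0.0622] F [ 0.2529  0.3515 -2.2477] w 0.04314768158295659
tool y world [ 0.9904  0.1382 -0.0023]
shift [50.25 -1.72 -2.01] rotvec [-0.0018 -0.0009  0.0023]
```

View pics/g2.png

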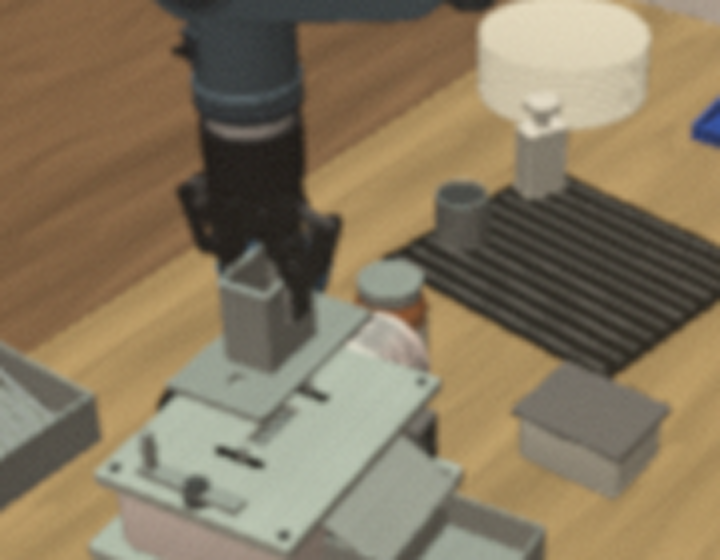

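The chute hangs above the deck, parallel to the mill. I lower it to just above the studs.

Call:
drive_tool([
  [[15,-1.7,-2,-0.002,0,0.002,0],[20,0,0,0,0,0,0],[14,0,0,0,0,0,0],[0,0,0,0,0,0,0],[0,0,0,0,0,0,0],[0,0,0,0,0,0,0]],
])

```text
clock: 8.35
position: [0.5768, 0.2404, 0.1847]
eef_rot: [1.105, 1.273, -1.102]
ft_force: [-0.3, -0.1, -2.5]
gripper_width: 0.0437
```

```bash
cat > c.py <<'E'
from plan import *
from rig import read_camera
import sys
ml=np.load('m0.npz')['ml']
c,s_=np.cos(ml[2]),np.sin(ml[2]); x=-.0055
P=[ml[0]+c*x,ml[1]+s_*x]; tgt([*P,.1726],ml[2])
s=state(); d=s["position"][:2]-ml[:2]; print("mill frame TCP",d@[c,s_]*1000,d@[-s_,c]*1000, "M",s["moment"])
if len(sys.argv)>1:
    p=read_camera('side'); polys=[rect([*(s["position"][:2]),ml[2]],.09,.16,s["position"][2]-.0386+.006)]
    draw(p,polys,f'pics/{sys.argv[1]}.png',(220,150,340,250),6)
    p=read_camera('top'); draw(p,polys,f'pics/{sys.argv[1]}t.png',(200,140,330,240),6)
E
python3 c.py h1
```

```text
clock 8.35 pos [0.5768 0.2404 0.1847] q [0.2048 0.3302 1.5205 0.0009 1.2888 0.0621] F [-0.3352 -0.0573 -2.4995] w 0.04368348878579641
tool y world [0.9899 0.142  0.0021]
shift [12.15 -1.05  0.15] rotvec [ 0.002  -0.001  -0.0021]
mill frame TCP -4.48096727230873 0.14265923038745965 M [-0.0365  0.0212 -0.0122]
```

View pics/h1.png

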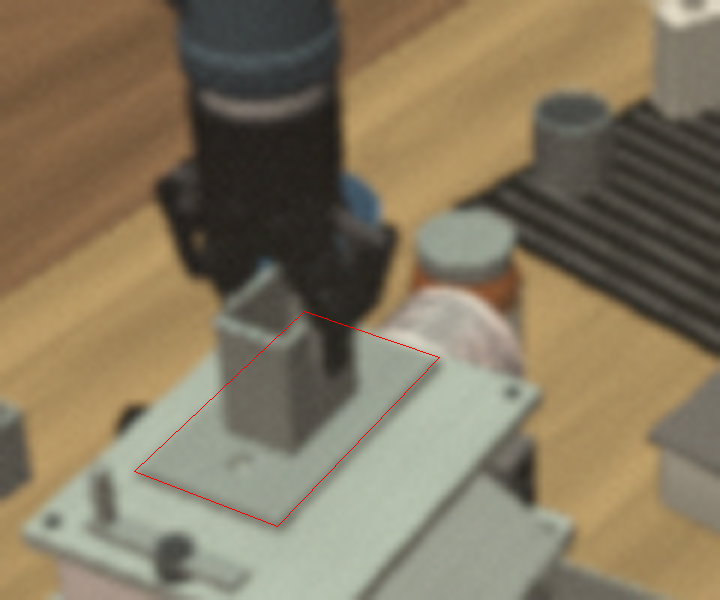

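View pics/h1t.png

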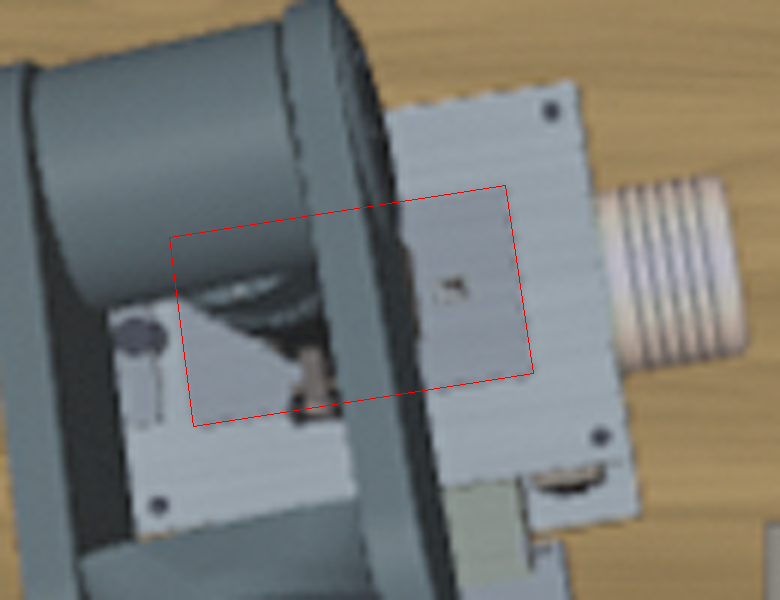

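Call:
drive_tool([
  [[3,-1,0,0,0,-0.002,0],[3,0,0,0,0,0,0],[2,0,0,0,0,0,0],[2,0,0,0,0,0,0],[0,0,0,0,0,0,0],[0,0,0,0,0,0,0],[0,0,0,0,0,0,0]],
])

```text
clock: 9.15
position: [0.575, 0.2401, 0.1736]
eef_rot: [1.103, 1.275, -1.104]
ft_force: [-0.2, 0.0, -2.6]
gripper_width: 0.0433
```

Call:
drive_tool([
  [[1,0,0,0,0,0,0],[1,0,0,0,0,0,0],[0,0,0,0,0,0,0]],
])

```text
clock: 9.45
position: [0.5755, 0.2402, 0.1716]
eef_rot: [1.104, 1.274, -1.103]
ft_force: [1.4, 0.3, -4.1]
gripper_width: 0.0434
```

Call:
drive_tool([
  [[1,0,0,0,0,0,0],[0,0,0,0,0,0,0],[0,0,0,0,0,0,0]],
])

```text
clock: 9.75
position: [0.5755, 0.2402, 0.1707]
eef_rot: [1.104, 1.274, -1.104]
ft_force: [3.8, 0.8, -3.7]
gripper_width: 0.0437
```

```bash
python3 c.py
```

```text
clock 9.75 pos [0.5755 0.2402 0.1707] q [0.2048 0.3435 1.533  0.001  1.2657 0.062 ] F [ 3.8169  0.849  -3.6795] w 0.043705141292586826
tool y world [ 0.9899  0.1421 -0.0006]
shift [-1.86  0.3   0.13] rotvec [ 0.0021 -0.0009  0.0006]
mill frame TCP -5.804153870109515 0.13315134167212028 M [ 0.0771 -0.7116  0.0372]
```

The chamfer pushes the flange toward +x with 3.8 N, so the holes are on the edge of the studs. I ease +x a little and go on down lightly.

Call:
drive_tool([
  [[0,0.6,0,0,0,0,0],[0,0.4,0,0,0,0,0],[0,0,0,0,0,0,0]],
])

```text
clock: 10.05
position: [0.5757, 0.2402, 0.1704]
eef_rot: [1.103, 1.276, -1.105]
ft_force: [2.2, 0.3, -3.0]
gripper_width: 0.0437
```

Call:
drive_tool([
  [[1,0,0,0,0,0,0],[1,0,0,0,0,0,0],[0,0,0,0,0,0,0]],
])

```text
clock: 10.35
position: [0.5758, 0.2402, 0.1682]
eef_rot: [1.103, 1.275, -1.105]
ft_force: [1.2, -0.2, -4.2]
gripper_width: 0.0435
```

```bash
python3 c.py
```

```text
clock 10.35 pos [0.5758 0.2402 0.1682] q [0.2048 0.3478 1.5327 0.001  1.2633 0.0618] F [ 1.2046 -0.2175 -4.1574] w 0.043525136375326276
tool y world [ 0.9898  0.1422 -0.0023]
shift [-4.38 -0.02  0.15] rotvec [ 0.0022 -0.0008  0.0023]
mill frame TCP -5.493445722804836 0.15309608268841332 M [ 0.0305 -0.1891  0.0302]
```

Underside is already 4 mm below the stud tops with little force, so both holes are engaged. I continue down.

Call:
drive_tool([
  [[1.5,0.3,0,0,0,0.002,0],[1.5,0,0,0,0,0,0],[1,0,0,0,0,0,0],[0,0,0,0,0,0,0],[0,0,0,0,0,0,0]],
])

```text
clock: 10.85
position: [0.5762, 0.2403, 0.1644]
eef_rot: [1.104, 1.274, -1.103]
ft_force: [-0.4, 0.6, -2.2]
gripper_width: 0.0437
```

Call:
drive_tool([
  [[1.5,0,0,0,0,0,0],[1,0,0,0,0,0,0],[0,0,0,0,0,0,0],[0,0,0,0,0,0,0]],
])

```text
clock: 11.25
position: [0.5762, 0.2403, 0.162]
eef_rot: [1.104, 1.274, -1.103]
ft_force: [0.4, -0.7, -2.9]
gripper_width: 0.0438
```

```bash
python3 c.py
```

```text
clock 11.25 pos [0.5762 0.2403 0.162 ] q [0.2049 0.3539 1.5382 0.0009 1.2494 0.0619] F [ 0.3739 -0.7246 -2.8761] w 0.043772797715370605
tool y world [0.9898 0.1422 0.0001]
shift [-10.62  -0.46   0.16] rotvec [ 0.0023 -0.0009 -0.0001]
mill frame TCP -5.034943700954042 0.17523544103260896 M [0.0264 0.0008 0.0163]
```

Call:
drive_tool([
  [[1,0,0,0,0,0,0],[1,0,0,0,0,0,0],[0.5,0,0,0,0,0,0],[0,0,0,0,0,0,0],[0,0,0,0,0,0,0]],
])

```text
clock: 11.75
position: [0.5763, 0.2403, 0.1595]
eef_rot: [1.104, 1.274, -1.103]
ft_force: [0.0, -0.6, -3.2]
gripper_width: 0.0434
```

Call:
drive_tool([
  [[0.5,0,0,0,0,0,0],[0,0,0,0,0,0,0],[0,0,0,0,0,0,0]],
])

```text
clock: 12.05
position: [0.5763, 0.2404, 0.1593]
eef_rot: [1.104, 1.274, -1.103]
ft_force: [-1.7, 0.6, 0.2]
gripper_width: 0.0436
```

Call:
drive_tool([
  [[0.5,0,0,0,0,0,0],[0,0,0,0,0,0,0],[0,0,0,0,0,0,0]],
])

```text
clock: 12.35
position: [0.5764, 0.2405, 0.1591]
eef_rot: [1.105, 1.274, -1.103]
ft_force: [-2.2, 1.7, 4.1]
gripper_width: 0.0438
```

Firm stop at TCP z 0.159, as expected for the home position (0.1586), with only about 7 N. I release.

Call:
drive_tool([
  [[-0.5,0,0,0,0,0,0],[0,0,0,0,0,0,0.75],[0,0,0,0,0,0,0.75],[0,0,0,0,0,0,0.75],[0,0,0,0,0,0,0.75],[0,0,0,0,0,0,0.75]],
])

```text
clock: 12.95
position: [0.5763, 0.2403, 0.159]
eef_rot: [1.104, 1.274, -1.103]
ft_force: [1.1, -0.2, -0.1]
gripper_width: 0.0644
```

Call:
drive_tool([
  [[-15,0,0,0,0,0,0.75],[-30,0,0,0,0,0,0.75],[-40,0,0,0,0,0,0.75],[-30,0,0,0,0,0,0.6],[0,0,0,0,0,0,0.5],[0,0,0,0,0,0,0.5],[0,0,0,0,0,0,0.5]],
])

```text
clock: 13.65
position: [0.5757, 0.2401, 0.2733]
eef_rot: [1.103, 1.275, -1.104]
ft_force: [0.3, -0.0, -0.5]
gripper_width: 0.0432
```

```bash
cat > k.py <<'E'
from plan import *
from rig import read_camera
import sys
ml=np.load('m0.npz')['ml']; c,s_=np.cos(ml[2]),np.sin(ml[2])
s=read_camera('side'); t=read_camera('top')
pose0=[ml[0]-.005*c,ml[1]-.005*s_,ml[2]]
for z in (.123,.126,.129,.132):
    f=fit([s],pose0,[(.09,.16,z)],w=3); d=f[0][:2]-ml[:2]
    print(z,"side fit mill xy mm",d@[c,s_]*1000,d@[-s_,c]*1000,"dyaw",f[0][2]-ml[2],f[1:])
polys=[rect(pose0,.09,.16,.126),rect(pose0,.044,.064,.201)]
draw(s,polys,f'pics/{sys.argv[1]}.png',(220,150,340,250),6)
draw(t,polys,f'pics/{sys.argv[1]}t.png',(200,140,330,240),6)
# peg at open
px=np.array([.045,.104]); P=ml[:2]+[c*px[0]-s_*px[1],s_*px[0]+c*px[1]]; print("peg",P)
tgt([*P,.19],ml[2]+np.pi/2)
E
python3 k.py k1
```

```text
0.123 side fit mill xy mm -8.804660823715581 -2.546617067032894 dyaw -0.06539848020877752 (92, np.float64(0.5421995294959837))
0.126 side fit mill xy mm -10.932494214190124 0.36211854759782286 dyaw -0.06488592447843919 (92, np.float64(0.5154120730423543))
0.129 side fit mill xy mm -13.109322388912032 3.499034726696035 dyaw -0.06310304070561369 (93, np.float64(0.5380280053345936))
0.132 side fit mill xy mm -15.208327399236387 6.3551724037916175 dyaw -0.05795458820066465 (93, np.float64(0.5112601424321108))
peg [0.6112 0.3501]
clock 13.75 pos [0.5755 0.24   0.2725] q [0.2047 0.259  1.43   0.0009 1.4551 0.0619] F [-1.244   0.5987  0.5489] w 0.042536348310289795
tool y world [ 0.9898  0.1422 -0.0026]
shift [  82.47   51.28 -103.83] rotvec [-1.5686 -0.0026  0.0015]
```

View pics/k1.png

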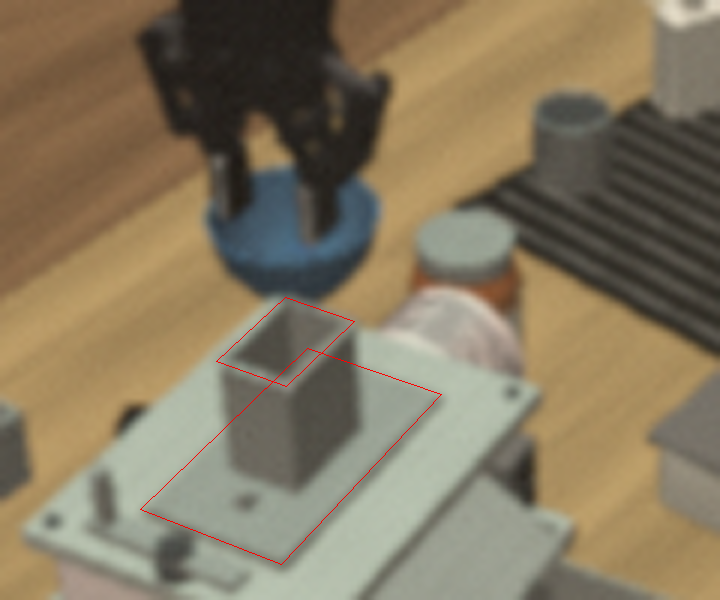

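View pics/k1t.png

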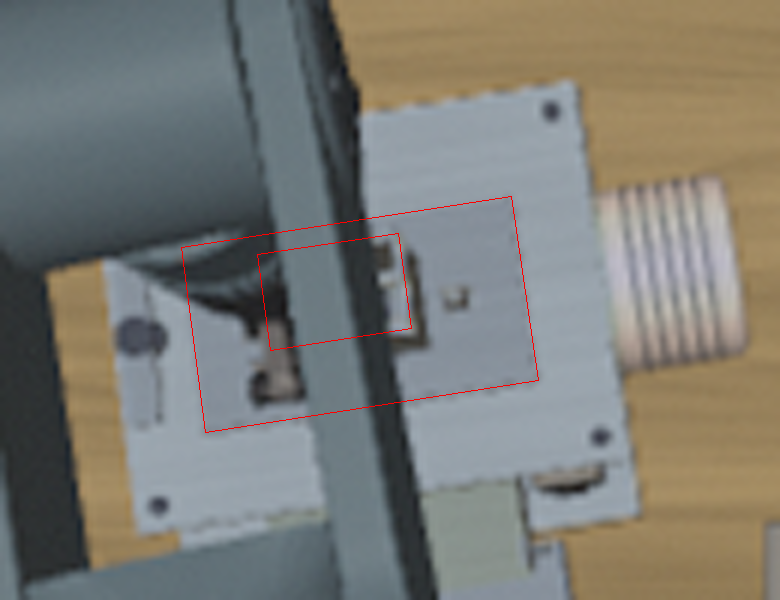

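The outline drawn for a seated flange (z 126 mm) lies right on the flange edges in both views. The rim outline fits too, and a stud shows inside the hole at top crop (456,297). The automatic edge fit was thrown off by the low contrast, so I go by the overlay. Next I find the peg accurately.

```bash
cat > pg.py <<'E'
from plan import *
from rig import read_camera
import sys
ml=np.load('m0.npz')['ml']; c,s_=np.cos(ml[2]),np.sin(ml[2])
def W(x,y): return ml[:2]+np.array([c*x-s_*y,s_*x+c*y])
piv=W(0,.104)
def latchpoly(a):
    def circ(r,ctr,z): 
        th=np.linspace(0,2*np.pi,24,endpoint=False); return np.c_[ctr[0]+r*np.cos(th),ctr[1]+r*np.sin(th),np.full(24,z)]
    pk=W(.045*np.cos(a),.104+.045*np.sin(a)); ns=W(-.042*np.cos(a),.104-.042*np.sin(a))
    return [circ(.006,pk,.17),circ(.006,pk,.134),np.array([[*ns,.134],[*pk,.134]])]
if __name__=="__main__":
    a=float(sys.argv[2])
    s=read_camera('side'); t=read_camera('top')
    draw(s,latchpoly(a),f'pics/{sys.argv[1]}.png',(220,205,280,255),11)
    draw(t,latchpoly(a),f'pics/{sys.argv[1]}t.png',(195,150,255,220),8)
E
python3 pg.py p0 0.0
```

```text
(no output)
```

View pics/p0.png

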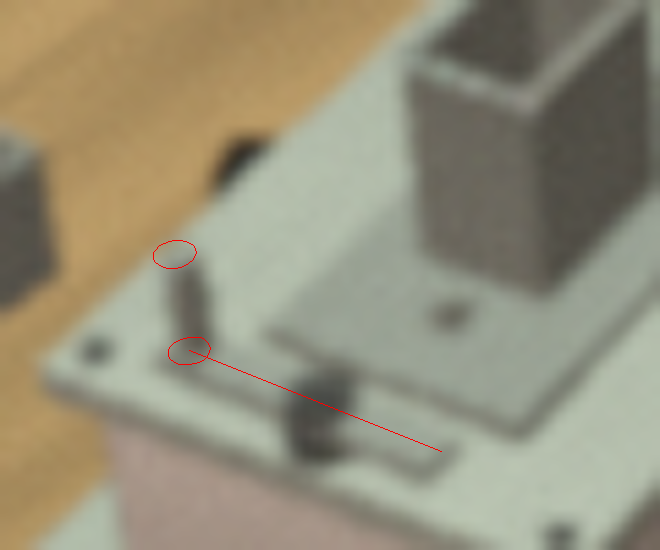

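View pics/p0t.png

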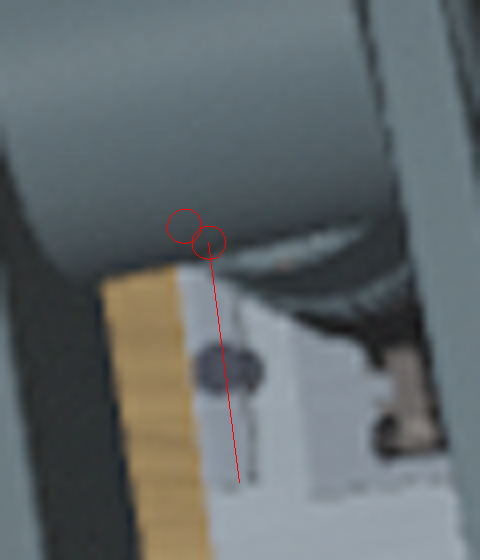

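```bash
python3 - <<'E'
from pg import *
from rig import read_camera
for n,b,sc in(("top",(205,165,240,215),12),("side",(222,215,252,250),16)):
    p=dict(read_camera(n)); p["img"]=cv2.cvtColor(cv2.imread(f"pics/{n}0.png"),cv2.COLOR_BGR2RGB)
    draw(p,latchpoly(0.0)[:2] ,f"pics/q{n}.png",b,sc)
E
```

```text
(no output)
```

View pics/qtop.png

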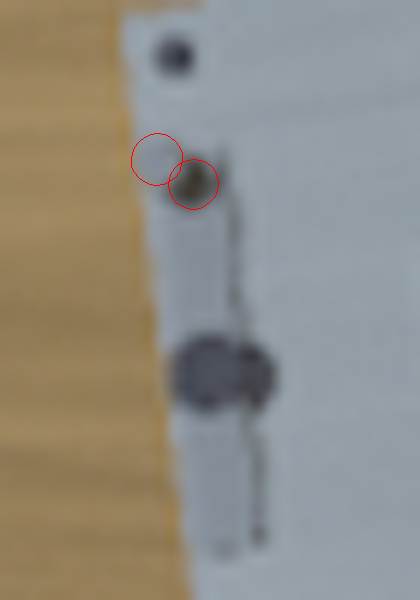

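View pics/qside.png

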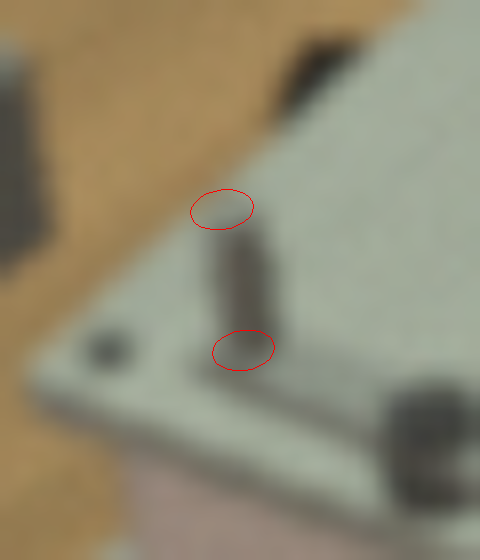

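The peg in the side crop stands within about 2 mm of the predicted place, which the open jaws tolerate. I turn the tool a quarter turn so the jaws lie along the peg's path.

Call:
drive_tool([
  [[0,0,0,0.143,0,0,0.5],[0,0,0,0.143,0,0,0.5],[0,0,0,0.143,0,0,0.5],[0,0,0,0.143,0,0,0.5],[0,0,0,0.143,0,0,0.5],[0,0,0,0.143,0,0,0.5],[0,0,0,0.143,0,0,0.5],[0,0,0,0.143,0,0,0.5]],
])

```text
clock: 14.75
position: [0.5761, 0.2402, 0.2736]
eef_rot: [1.902, 0.552, -1.903]
ft_force: [-0.3, -0.0, -0.5]
gripper_width: 0.0424
```

Call:
drive_tool([
  [[0,0,0,0.143,0,0,0.5],[0,0,0,0.143,0,0,0.5],[0,0,0,0.141,0,0,0.5],[0,-35,-16,0,0,0,0.5],[0,-35,-17,0,0,0,0.5],[0,-34,-17,0,0,0,0.5],[0,0,0,0,0,0,0.5],[0,0,0,0,0,0,0.5]],
])

```text
clock: 15.55
position: [0.6106, 0.3509, 0.273]
eef_rot: [2.145, 0.155, -2.148]
ft_force: [0.1, -0.6, -0.4]
gripper_width: 0.0427
```

Call:
drive_tool([
  [[0,0,0,0,0,0,0.5],[0,0,0,0,0,0,0.5]],
])

```text
clock: 15.75
position: [0.611, 0.3493, 0.2744]
eef_rot: [2.149, 0.153, -2.148]
ft_force: [-0.2, -0.2, 0.8]
gripper_width: 0.0431
```

```bash
python3 -c "
from pg import *
P=W(.0445,.1025); tgt([*P,.143],ml[2]-np.pi/2)
s=read_camera('side'); draw(s,latchpoly(0.),'pics/r0.png',(200,160,300,250),7)
"
```

```text
clock 15.75 pos [0.611  0.3493 0.2744] q [0.3509 0.4371 1.1956 0.0006 1.5085 1.7802] F [-0.1738 -0.1548  0.8099] w 0.043127649037001926
tool y world [ 0.141  -0.99   -0.0007]
shift [131.35   0.78   0.19] rotvec [ 0.001  -0.0003  0.0007]
```

View pics/r0.png

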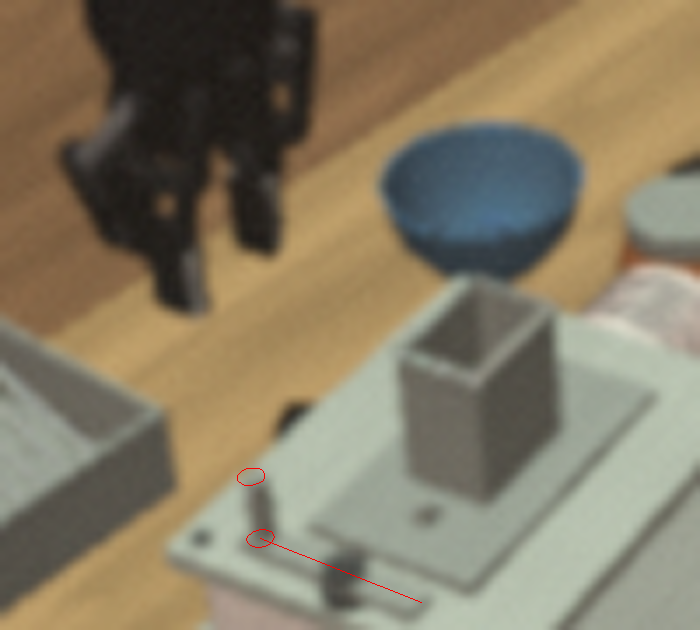

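Call:
drive_tool([
  [[40,0.8,0,0,0,0,0.5],[30,0,0,0,0,0,0.5],[15,0,0,0,0,0,0.5],[0,0,0,0,0,0,0.5],[0,0,0,0,0,0,0.5],[0,0,0,0,0,0,0.5]],
])

```text
clock: 16.4
position: [0.6124, 0.3499, 0.1918]
eef_rot: [2.153, 0.155, -2.144]
ft_force: [0.3, 0.2, 0.2]
gripper_width: 0.0429
```

```bash
python3 -c "
from pg import *
P=W(.0445,.1025); tgt([*P,.145],ml[2]-np.pi/2)
s=read_camera('side'); draw(s,latchpoly(0.),'pics/r1.png',(200,180,300,260),8)
"
```

```text
clock 16.4 pos [0.6124 0.3499 0.1918] q [0.3509 0.4939 1.2821 0.0008 1.3613 1.7792] F [0.2721 0.2332 0.1647] w 0.042905133634320504
tool y world [ 0.1419 -0.9899 -0.0017]
shift [46.78  1.21  1.84] rotvec [ 0.0019 -0.0041  0.0017]
```

View pics/r1.png

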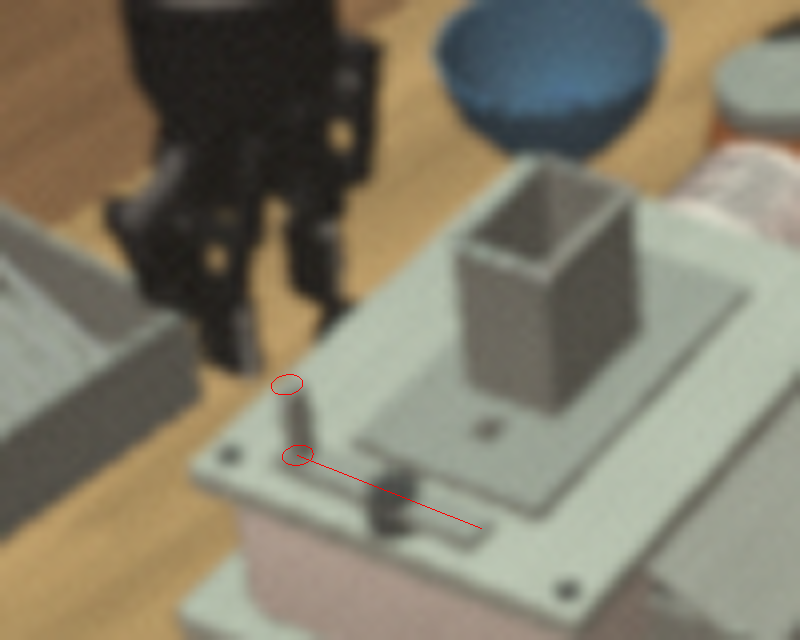

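The peg (crop (297,400)) lies straight below the middle between the jaw tips. I go down and grip it.

Call:
drive_tool([
  [[15,0.5,1,0,0,0,0.5],[15,0,0,0,0,0,0.5],[12,0,0,0,0,0,0.5],[0,0,0,0,0,0,0.5],[0,0,0,0,0,0,0.5],[0,0,0,0,0,0,0.5]],
])

```text
clock: 17.05
position: [0.6106, 0.3491, 0.1476]
eef_rot: [2.149, 0.155, -2.147]
ft_force: [-0.0, 0.2, 0.8]
gripper_width: 0.0423
```

```bash
python3 -c "
from pg import *
P=W(.0445,.1025); tgt([*P,.145],ml[2]-np.pi/2)
s=read_camera('side'); draw(s,[],'pics/r2.png',(200,180,300,260),8)
"
```

```text
clock 17.05 pos [0.6106 0.3491 0.1476] q [0.3507 0.5319 1.3194 0.0009 1.2892 1.7788] F [-0.0205  0.1734  0.7709] w 0.04229043910666489
tool y world [ 0.142  -0.9899 -0.001 ]
shift [ 2.57  0.57 -0.33] rotvec [ 0.0021 -0.0009  0.001 ]
```

View pics/r2.png

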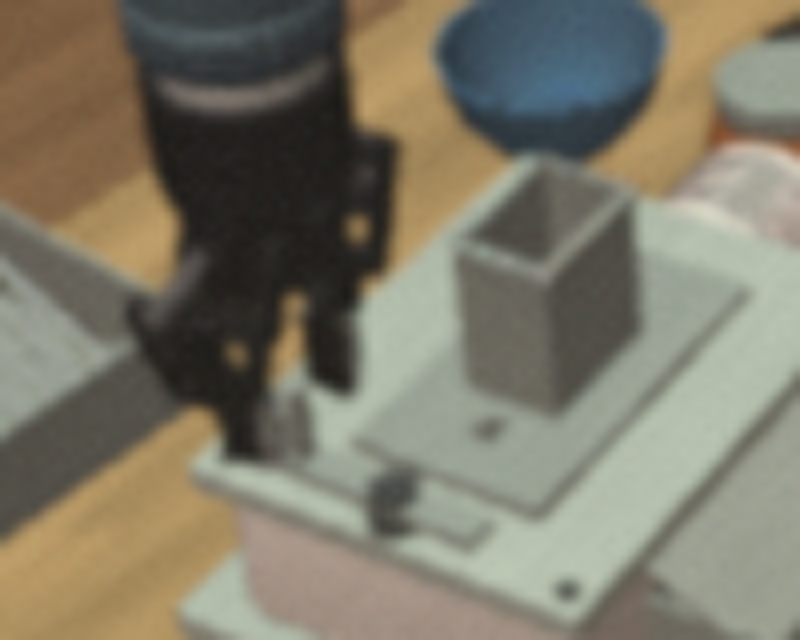

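Call:
drive_tool([
  [[0,0,0,0,0,0,0],[0,0,0,0,0,0,0],[0,0,0,0,0,0,0],[0,0,0,0,0,0,0],[0,0,0,0,0,0,0]],
], squeeze=30)

```text
clock: 17.6
position: [0.6106, 0.349, 0.1478]
eef_rot: [2.149, 0.154, -2.147]
ft_force: [0.2, 0.1, 3.4]
gripper_width: 0.0106
```

```bash
python3 -c "
from pg import *
P=W(.045,.104); tgt([*P,.1476],ml[2]-np.pi/2)"
```

```text
clock 17.6 pos [0.6106 0.349  0.1478] q [0.3506 0.5315 1.3196 0.0006 1.2891 1.7788] F [0.1691 0.0935 3.4118] w 0.01063193312398561
tool y world [ 0.142  -0.9899 -0.0009]
shift [ 0.16 -1.07 -0.84] rotvec [ 0.002  -0.0012  0.0009]
```

Call:
drive_tool([
  [[0,-5.87,0.38,-0.131,0,0,0],[0,-5.87,0.38,-0.131,0,0,0],[0,-5.87,0.38,-0.131,0,0,0],[0,0,0,0,0,0,0],[0,0,0,0,0,0,0]],
])

```text
clock: 18.1
position: [0.6048, 0.3659, 0.1477]
eef_rot: [1.924, 0.525, -1.92]
ft_force: [0.5, 1.5, 3.3]
gripper_width: 0.0104
```

```bash
cat > a.py <<'E'
from pg import *
import sys
s=state(); v=s["position"][:2]-piv; a=np.arctan2(v[1],v[0])-ml[2]
print("r",np.linalg.norm(v)*1000,"latch angle",a,"F",s["ft_force"],"M",s["moment"],"w",s["gripper_width"])
y=R.from_rotvec(s["eef_rot"]).as_matrix()[:,1]; print("tool angle",np.arctan2(y[1],y[0])-ml[2]+np.pi/2)
if len(sys.argv)>1:
    p=read_camera('side'); draw(p,latchpoly(a) if len(sys.argv)<3 else latchpoly(float(sys.argv[2])),f'pics/{sys.argv[1]}.png',(200,180,300,260),8)
E
python3 a.py a1
```

```text
r 44.03217127963659 latch angle 0.3838169650248958 F [0.547  1.4632 3.313 ] M [ 0.1613 -0.1861  0.0605] w 0.010392268528254266
tool angle 0.3918797496392401
```

View pics/a1.png

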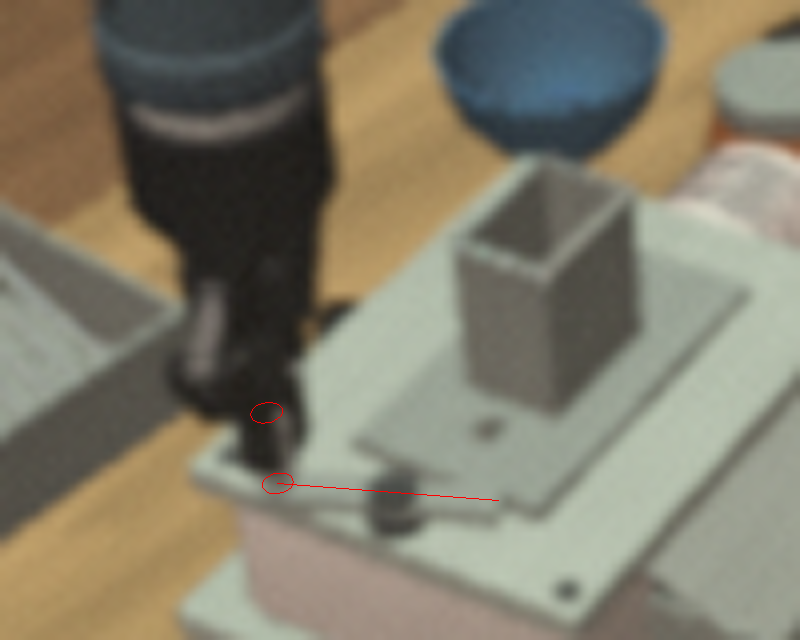

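The latch has turned about 0.38 rad with the gripper, and its nose now passes over the flange corner near crop (500,510). I go on along the arc.

Call:
drive_tool([
  [[0,-5.87,0.38,-0.131,0,0,0],[0,-5.87,0.38,-0.131,0,0,0],[0,-5.87,0.38,-0.131,0,0,0],[0,-5.87,0.38,-0.131,0,0,0],[0,0,0,0,0,0,0]],
])

```text
clock: 18.65
position: [0.5881, 0.3823, 0.1478]
eef_rot: [1.578, 0.923, -1.573]
ft_force: [1.6, 2.1, 3.0]
gripper_width: 0.0103
```

Call:
drive_tool([
  [[0,-5.87,0.38,-0.131,0,0,0],[0,-5.87,0.38,-0.131,0,0,0],[0,-5.87,0.38,-0.131,0,0,0],[0,-5.87,0.38,-0.131,0,0,0],[0,0,0,0,0,0,0],[0,0,0,0,0,0,0]],
])

```text
clock: 19.25
position: [0.5654, 0.388, 0.1477]
eef_rot: [1.206, 1.213, -1.203]
ft_force: [1.1, 3.4, 4.9]
gripper_width: 0.0107
```

```bash
python3 a.py a2
```

```text
r 44.20491007671612 latch angle 1.4587808770735988 F [1.1249 3.3798 4.9427] M [ 0.5093 -0.2378  0.2139] w 0.010740916327885285
tool angle 1.4370489434523297
```

View pics/a2.png

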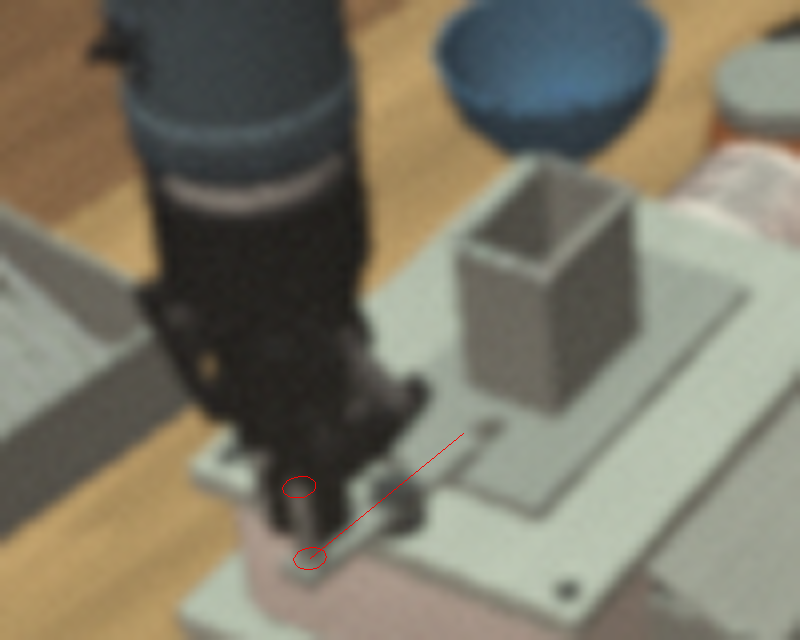

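Call:
drive_tool([
  [[0,-3,0.1,-0.06,0,0,0],[0,-2.5,0.1,-0.06,0,0,0],[0,0,0,0,0,0,0],[0,0,0,0,0,0,0]],
])

```text
clock: 19.7
position: [0.5603, 0.3876, 0.1477]
eef_rot: [1.116, 1.268, -1.112]
ft_force: [2.0, 4.2, 5.2]
gripper_width: 0.0108
```

```bash
python3 a.py
```

```text
r 44.22829389283027 latch angle 1.5748317481597023 F [2.0154 4.248  5.1748] M [ 0.627  -0.4753  0.1618] w 0.010796789015611645
tool angle 1.559001825919399
```

Call:
drive_tool([
  [[0,-1,0,0,0,0,0],[0,0,0,0,0,0,0],[0,0,0,0,0,0,0]],
])

```text
clock: 20.0
position: [0.5598, 0.3876, 0.1477]
eef_rot: [1.117, 1.267, -1.111]
ft_force: [5.1, 5.4, 3.8]
gripper_width: 0.0108
```

```bash
python3 a.py
```

```text
r 44.25401084903853 latch angle 1.5859198917920279 F [5.1271 5.3761 3.7712] M [ 0.7129 -0.7662  0.1871] w 0.01081215794811056
tool angle 1.5589937740808486
```

Call:
drive_tool([
  [[0,-1,0,0,0,0,0],[0,0,0,0,0,0,0],[0,0,0,0,0,0,0]],
])

```text
clock: 20.3
position: [0.5597, 0.3875, 0.1478]
eef_rot: [1.118, 1.266, -1.11]
ft_force: [7.6, 4.6, 2.1]
gripper_width: 0.0106
```

Call:
drive_tool([
  [[0,-1,0,0,0,0,0],[0,0,0,0,0,0,0],[0,0,0,0,0,0,0]],
])

```text
clock: 20.6
position: [0.5596, 0.3875, 0.1479]
eef_rot: [1.119, 1.265, -1.108]
ft_force: [11.1, 5.9, 0.1]
gripper_width: 0.0105
```

```bash
python3 a.py a3 1.571
```

```text
r 44.20393291266291 latch angle 1.591333035765315 F [11.0502  5.8897  0.0578] M [ 0.9871 -1.7989  0.2142] w 0.010548625650598234
tool angle 1.558528032612097
```

View pics/a3.png

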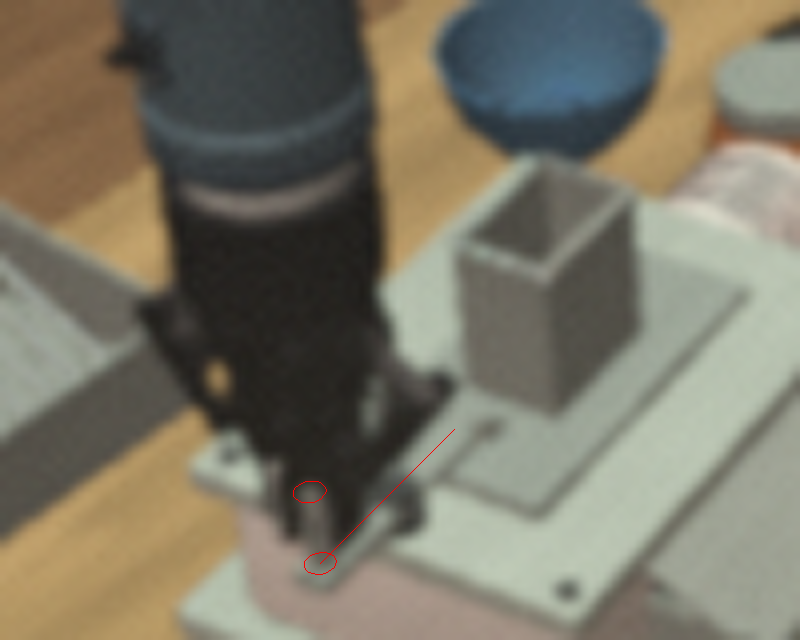

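Position no longer changes while the force climbs to 11 N: the latch is on its stop (1.57 rad or slightly over by the TCP estimate). I open and withdraw straight up.

Call:
drive_tool([
  [[0,0,0,0,0,0,0.5],[0,0,0,0,0,0,0.5],[0,0,0,0,0,0,0.5],[0,0,0,0,0,0,0.5],[0,0,0,0,0,0,0.5]],
])

```text
clock: 21.15
position: [0.5563, 0.3865, 0.1467]
eef_rot: [1.111, 1.27, -1.112]
ft_force: [-0.8, 0.6, -0.1]
gripper_width: 0.0429
```

Call:
drive_tool([
  [[-15,0,0,0,0,0,0.5],[-40,0,0,0,0,0,0.5],[-45,0,0,0,0,0,0.5],[-45,0,0,0,0,0,0.5],[0,0,0,0,0,0,0.5],[0,0,0,0,0,0,0.5]],
])

```text
clock: 21.75
position: [0.5574, 0.387, 0.2954]
eef_rot: [1.115, 1.268, -1.106]
ft_force: [0.3, -0.9, -0.9]
gripper_width: 0.0426
```

Call:
drive_tool([
  [[0,40,30,0,0,0,0.5],[0,40,30,0,0,0,0.5],[0,40,30,0,0,0,0.5],[0,0,40,0,0,0,0.5],[0,0,50,0,0,0,0.5],[0,0,50,0,0,0,0.5],[0,0,50,0,0,0,0.5],[0,0,50,0,0,0,0.5]],
])

```text
clock: 22.55
position: [0.7184, 0.0735, 0.2898]
eef_rot: [1.11, 1.273, -1.113]
ft_force: [1.3, 0.4, -0.8]
gripper_width: 0.0428
```

```bash
python3 - <<'E'
from pg import *
print(state()["position"],state()["clock"],state()["ft_force"])
x=-.0050; q=[*W(x,0),ml[2]]
for a,n in((1.571,"z"),):
  polys=latchpoly(a)+[rect(q,.09,.16,.126),rect(q,.044,.064,.201)]
  for c_,b,sc in(("side",(215,190,335,285),6),("top",(200,140,330,235),6)):
    p=read_camera(c_); draw(p,polys,f"pics/z{c_}.png",b,sc); draw(p,[],f"pics/zr{c_}.png",b,sc)
    draw(p,[],f"pics/zw{c_}.png",(0,0,640,400),1)
E
```

```text
[0.7184 0.0735 0.2898] 22.55 [ 1.2993  0.3767 -0.7806]
```

View pics/zside.png

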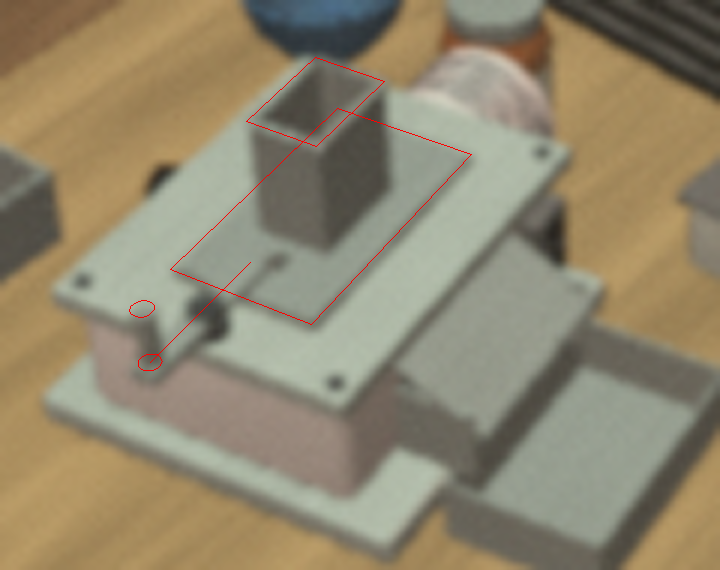

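View pics/ztop.png

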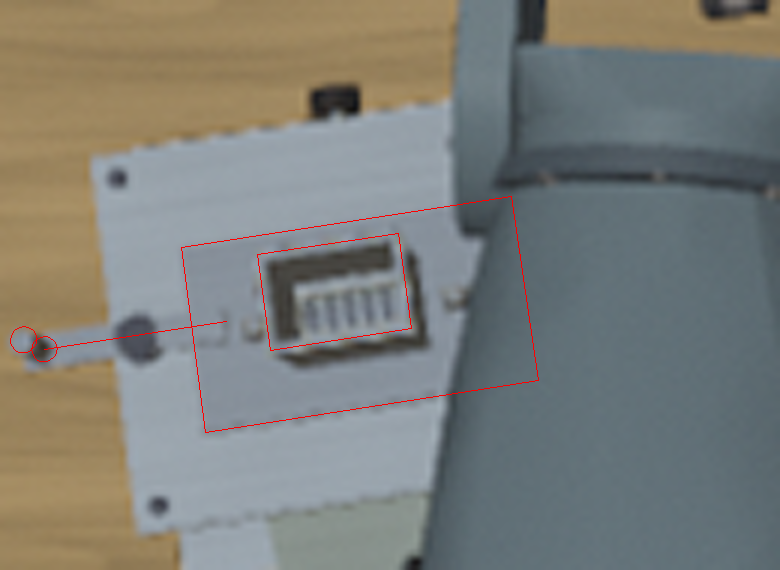

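View pics/zrtop.png

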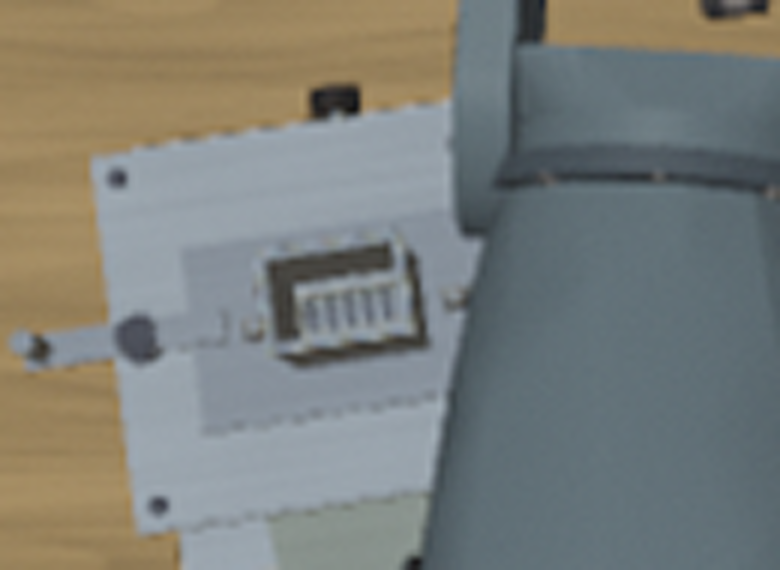

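View pics/zwtop.png

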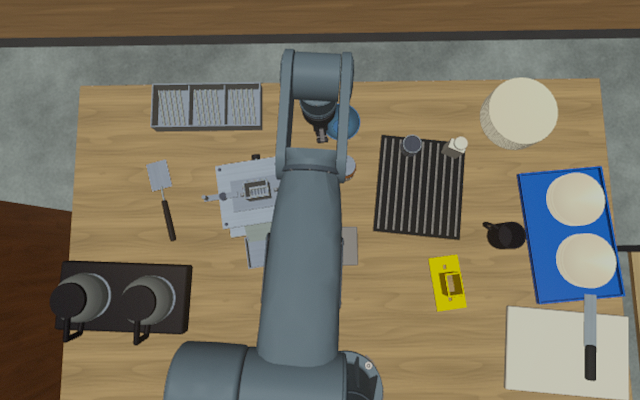

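```bash
python3 - <<'E'
from pg import *
def bar(a,h=.007,z=.134):
    out=[]
    for r,t in((.052,h),(-.042,h),(-.042,-h),(.052,-h)):
        out.append([*W(r*np.cos(a)-t*np.sin(a),.104+r*np.sin(a)+t*np.cos(a)),z])
    return np.array(out)
for c_,b,sc in(("top",(198,180,248,210),15),("side",(232,225,272,260),15)):
    p=read_camera(c_); draw(p,[bar(1.571)],f"pics/y{c_}.png",b,sc)
E
```

```text
(no output)
```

View pics/ytop.png

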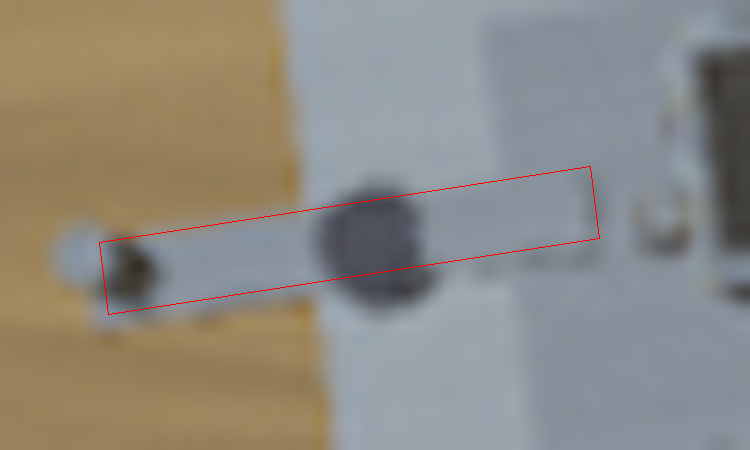

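View pics/yside.png

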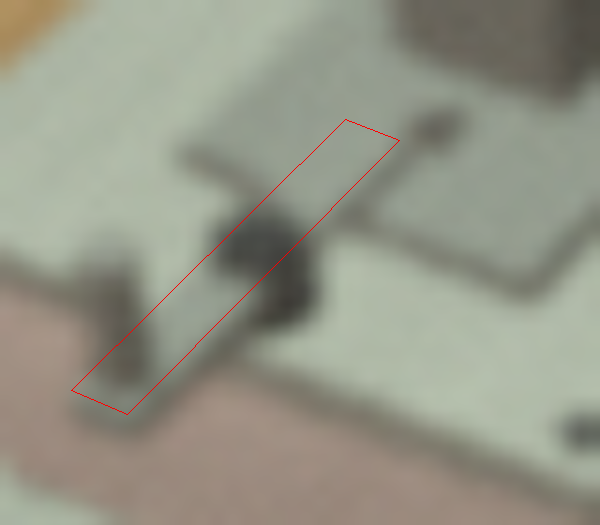

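The latch bar's edges run parallel to the outline drawn for 1.571 rad in both views. Its nose lies over the flange end, by the hole at top crop (660,225), and a stud shows in each hole. The pusher, drum, tub, bowl, jar, mug and spatula stand where they were, and the gripper is clear.

```bash
python3 -c "
from rig import close_job,state
print(state()['clock'],close_job())"
```

```text
the job is handed in; nothing more can be done
22.75 None
```

The steel chute is back on the mill and the turn latch is closed to its stop; I handed the job in at about 22.8 s, with the arm clear of everything.

- **Chute:** I left the yellow look-alike alone. While I lowered the chute, the stud chamfers pushed sideways with about 4 N. I moved it about 1 mm toward the mill's +x and both holes dropped over the studs (studs' x about -5 mm). The flange stopped at the expected height, within 1 mm, with about 7 N of push.
- **Latch:** I gripped the peg and swung it round its arc. At about 1.58 rad it stopped moving while the force rose to about 11 N, so I take that as the stop.

**Last checks:**
- The outlines for a seated flange and rim matched in both cameras, and a stud showed in each hole.
- The latch bar was parallel to the closed direction, with its nose over the end of the flange. The drawn latch outline sat 1–2 mm off, within the calibration error.
- The other listed things looked unmoved in the pictures.
- **Failed check:** the automatic edge fit of the seated flange gave poor results because of low contrast. I relied on the outlines and the force and height readings instead.

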